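# Dock the contact-test tray and press the bike lamp into its V

### The job

Slide the aluminium tray by its upright tab into the slot of the black test dock until it is fully home. Then take the tubular lamp from its wooden rest, lay it lengthwise and centred (either way round) in the V of the tray's sprung cradle, and with the gripper press it gently straight down onto both copper contact strips until the cradle has sunk about 8 mm, roughly half its travel. The program finishes while still holding the lamp pressed down on both strips; leave the other things on the table alone.

Things in the scene. Friction and masses are not known exactly. Their poses are not given: they have to be found in the camera images.
- dock_home (a point): Point fixed on the dock where the centre of the tray's tab (tray_tab) lies when the tray is home; 35 mm above the table. x points level along the slot in the push-in direction, z up: the tray slides towards +x until its front edge meets the dock's housing.
- dock: Black test dock, fixed; axes as dock_home, origin on the table 82 mm ahead of it. Two rails 19 mm high from x = -45 to 80 mm, inner walls 114 mm apart, outer 138 mm; lips 10 mm wide reach inward, 14 mm above the table. The mouth (x -76 to -45) flares to about 134 mm. Housing (the stop): x 80 to 135 mm, 138 mm wide, 50 mm high.
- tray_tab (a point): Centre of the upright black grip tab of the loose tray, 35 mm above the table. x towards the tray's front (enters the dock first), z up. Tab 30 mm along x, 12 mm thick along y, top 62 mm above the table. Tray: aluminium plate 180 x 110 mm, 10 mm thick, from 18 mm behind to 162 mm ahead of this point, slides on the table, 0.45 kg with the cradle, which begins 41 mm ahead of this point.
- cradle_seat (a point): Where the middle of the lamp's axis lies when seated; rides on the cradle: 62 mm above the table with the spring up, 97 mm ahead of the tab centre. x along the V, z up. 90 degree V of two saddles, each 25 mm long, 30 to 55 mm either side along x: a 60 mm gap for the fingers. Saddle tops 20 mm to each side and 8 mm below this point, cradle base (40 mm wide) 30 mm below.
- cradle (a joint): How far the sprung cradle is sunk, m: 0 up, 0.014 bottomed. Spring: about 4 N to start, then 1 N per mm. The lamp's own weight hardly sinks it.
- strip_left: The copper contact faces on the +y side of the V (one per saddle); origin at the cradle seat point, same axes. A lamp held as little as 1 mm off to one side rides on one strip only: set it loose for a moment to find the V, then press.
- strip_right: The copper contact faces on the -y side of the V (one per saddle); origin at the cradle seat point, same axes.
- lamp: Tubular dark metal lamp, 40 mm diameter, 120 mm long, about 0.2 kg, glass at one end; origin at the centre of the barrel, x along its axis. It starts level in a fixed wooden rest, centre 32 mm above the table. The rest's end supports (26 mm high) begin 39 mm either side of the centre; between them only a base plate 6 mm thick, 56 mm wide.
- battery: Bystander: black motorcycle battery, 87 x 150 mm, 100 mm high; origin under its centre.
- carton: Bystander: white carton 90 x 160 mm, 50 mm high; origin under its centre.
- travel_mug: Bystander: closed orange travel mug with black lid, 82 mm across, 135 mm high; origin under its centre.
- spanner: Bystander: steel spanner lying flat on the table.
Not all that is in view belongs to the job. Of the things that look like the lamp, the smallest one is meant. Leave any pink or red look-alike of the part that bears tray_tab alone.

How it is judged:
By the outcome, as a careful person would: the job done as asked, in the order asked, and still so for the second after the job is handed in, while the arm keeps its last pose, push and grip.
It also fails if it takes over 70 s, if anything falls off the work surface, if the arm or the gripper's body presses on something with over 40 N, if the wrist force passes 120 N, or if a joint passes its speed limit or range.

### The arm

A 6-joint arm with a two-finger parallel gripper is mounted at the origin on the work surface. World frame = base frame: x ahead of the robot, y to its left, z up, the work surface at z = 0. Lengths are in m, angles in degrees, forces in N, time in s.
With the tool pointing down it reaches from about 0.325 to 0.85 m from the base axis. Payload 4.4 kg.
Tool frame: the origin (TCP) lies on the front face of the gripper's body, between the roots of the fingers; the fingertips stand 97 mm ahead of it and the grasp point (between the pads) lies 78 mm ahead of it; z points along the fingers, y is the line along which they close (so a half turn about z gives the same grasp; the last joint's range is limited). The gripper opens to 94 mm and grips with 3 to 60 N. Pads are 16 mm wide; open, the fingers measure 119 mm over their backs; the gripper's body (75 mm by 177 mm) begins 78 mm behind the grasp point.
Start: joints at [60.361, 11.837, 88.321, -0, 79.842, -8.623], TCP at [0.206, 0.537, 0.303] pointing down, gripper open.
Joint ranges: [-156.59, 156.59], [-49.26, 127.26], [12.9, 141.05], [-63.56, 243.56], [4.71, 150.69], [-161.64, 161.64]. Speed limits (degrees/s): [159.86, 159.86, 180, 180, 180, 180].

### API

Orientations are given as [roll, pitch, yaw] about the fixed x, y, z axes, in that order (R = Rz(yaw) Ry(pitch) Rx(roll)).
In Python, from plant import env, imaging, job_done gives the robot as it stands.
- The arm moves only by the shell command python3 -m creep 'ROWS'. ROWS is JSON, a list of rows, each an object with "grip": the finger opening in m, from 0 to 0.094; "translation": the shift along the tool's x, y, z in m, a list of three; "twist": the turn about the tool's z in degrees. A call has 1 to 20 rows; each row shifts and turns the commanded pose from where the row before left it, along the tool's axes as they then stand; what a row does not reach is not made up. A row lasts 1/12 s, in which the tool goes at most 41.7 mm and 7.16 degrees, less where a joint would pass 70% of its speed; a pose out of reach is approached as far as the arm can. A call is refused whole if a number of a shift passes 0.0417 or a number of a turn 7.16, either way. A call with a gripper value outside its range is refused whole. The fingers move at their own pace and stop on an object; the grip force is fixed at half the most. Time passes only in rows, so rows that do not move let the fingers close. It gives the time, the measured TCP pose, the force, the opening and the grip force at its end, in the units of the state.
- env.state(): the state, without advancing time (a new reading comes with each control period).
- imaging.camera(name): name is "side" or "top" or "wrist"; returns a dict with "img" (400x640x3 uint8, red, green, blue), "z_map" (400x640 float32, m along the optical axis (not along the pixel's ray), 0 where there is no reading), "fov_y" (degrees; the focal length in pixels is half the picture's height over the tangent of half this angle, whatever the lens; pixels are square), "cx", "cy" (the principal point, pixels), "dist_coeffs" ([k1, k2, p1, p2, k3] as OpenCV has them; the pictures are not rectified), "rvec" (rotation vector, rad) and "tvec" (3), from world to camera coordinates, as OpenCV has them; the wrist camera has in their place "mount" (4x4, takes a point from camera to tool coordinates, whose origin is the TCP and whose axes are the flange's). Camera axes: x right, y down, z forward; pixel columns grow to the right and rows downward; lengths in m; the calibration is good to about 2 mm. A picture is of the moment at which its call begins: read the wrist's pose just before it.
- job_done(): hands the job in; it is judged then, once.
The state is a dict: "time": time; "joint_positions": joint angles; "dq": joint speeds; "tau": joint torques, N m; "position": TCP position; "eef_rot": TCP orientation; "wrist_force": force on the tool from outside, world axes, zero at the start; "ft_torque": the same for the moment, N m; "grip_width": finger opening in m; "gripper_force": force on a finger pad.
Only numpy, scipy, OpenCV 4.12 (cv2) and the standard library are available. Lean on these libraries where they do the work, as an engineer would, in place of code of your own. Each camera call takes 0.05 s, during which the arm holds its last target. There are 200 camera calls.

## Working session

There is one attempt and no reset: what is moved stays moved. The work goes in short steps, Python scripts to look and compute and a shell command to move; the robot and the scene stay as the last step left them, time stands still between calls to the robot, and variables do not carry over. Pictures are saved under pics/ and viewed, at most 10 in all, crops included, and the job is handed in when it is done.

```bash
mkdir -p pics; ls
cat > h.py <<'E'
import numpy as np, cv2
from plant import env, imaging, job_done
from scipy.spatial.transform import Rotation as R
def cam(n):
    s=env.state(); c=imaging.camera(n); h,w=c["img"].shape[:2]
    f=h/2/np.tan(np.radians(c["fov_y"])/2)
    c["K"]=np.array([[f,0,c["cx"]],[0,f,c["cy"]],[0,0,1.]]); c["D"]=np.array(c["dist_coeffs"],float)
    if "mount" in c:
        T=np.eye(4);T[:3,:3]=R.from_euler("xyz",s["eef_rot"],degrees=True).as_matrix();T[:3,3]=s["position"]
        M=T@np.array(c["mount"]); c["Rwc"]=M[:3,:3]; c["o"]=M[:3,3]
    else:
        Rm=cv2.Rodrigues(np.array(c["rvec"],float))[0]; c["Rwc"]=Rm.T; c["o"]=-Rm.T@np.array(c["tvec"],float).ravel()
    return c
def rays(c,px):
    p=cv2.undistortPoints(np.array(px,float).reshape(-1,1,2),c["K"],c["D"]).reshape(-1,2)
    return np.c_[p,np.ones(len(p))]
def onplane(c,px,z):
    d=rays(c,px)@c["Rwc"].T
    return c["o"]+d*((z-c["o"][2])/d[:,2])[:,None]
def cloud(c):
    h,w=c["z_map"].shape
    v,u=np.mgrid[:h,:w]; d=rays(c,np.c_[u.ravel(),v.ravel()])*c["z_map"].ravel()[:,None]
    return (d@c["Rwc"].T+c["o"]).reshape(h,w,3)
def proj(c,P):
    return cv2.projectPoints((np.atleast_2d(P)-c["o"])@c["Rwc"],np.zeros(3),np.zeros(3),c["K"],c["D"])[0].reshape(-1,2)
def save(n,im): cv2.imwrite("pics/"+n,cv2.cvtColor(im,cv2.COLOR_RGB2BGR))
E
python3 - <<'E'
from h import *
print(env.state())
for n in("top","side"):
    c=cam(n); save(n+"1.png",c["img"]); np.save(n+".npy",cloud(c)); np.save(n+"i.npy",c["img"]);print(n,c["o"],c["Rwc"][:,2])
E
```

```text
pics
{'time': 0.0, 'joint_positions': array([ 6.03603175e+01,  1.18830341e+01,  8.84015828e+01, -1.62476960e-03,
        7.98414762e+01, -8.62338542e+00]), 'dq': array([-0.00590027,  0.01842809, -0.10862618, -0.05083319,  0.02323828,
        0.0602782 ]), 'tau': array([ 1.17237603e-03, -3.70874655e+01, -2.81419748e+01,  6.98505342e-02,
        3.61937319e-02, -1.33646568e-04]), 'position': array([0.20594895, 0.53623998, 0.30152924]), 'eef_rot': array([-1.79875093e+02, -1.73256607e-02,  1.58983972e+02]), 'wrist_force': array([-0.20166677, -0.03659279, -0.27640505]), 'ft_torque': array([-0.01099497, -0.00211988, -0.02578207]), 'gripper_force': 0.0, 'grip_width': 0.09385967269011038}
top [ 0.19374353 -0.03824394  1.62254712] [ 0.2257877   0.00528167 -0.97416221]
side [ 0.3887903  -1.18055619  0.87610118] [ 0.09474636  0.81571774 -0.57063797]
```

View pics/top1.png

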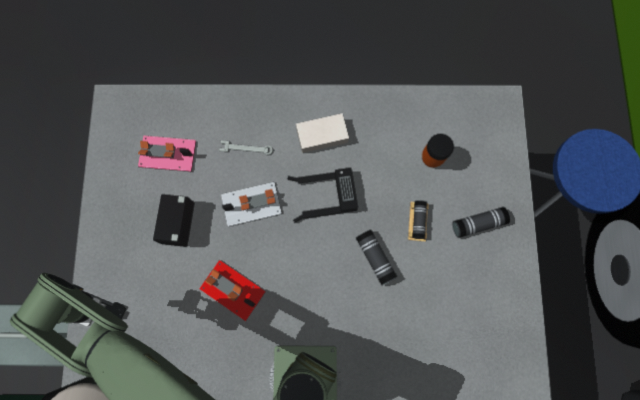

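View pics/side1.png

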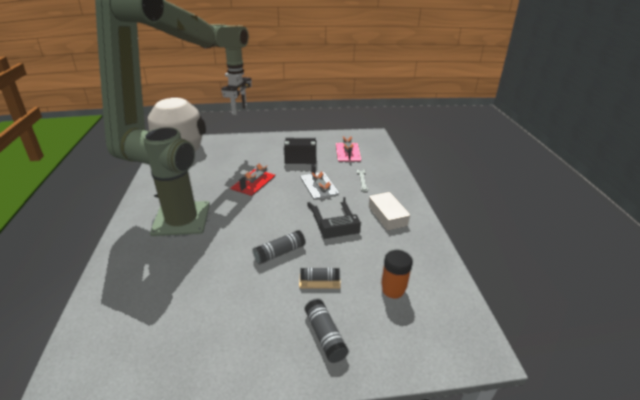

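The top view shows the aluminium tray at (251,203) with its tab at the left (228,203). The dock is at (330,195) with its mouth to the left, and the lamp lies in its rest at (419,220). The side view agrees with this. The red and pink trays and the two larger lamps are decoys.

Run:
```python
from h import *
c=cam("top"); im=c["img"]; P=cloud(c)
def crop(n,u0,u1,v0,v1,k): save(n,cv2.resize(im[v0:v1,u0:u1],None,fx=k,fy=k,interpolation=cv2.INTER_CUBIC))
crop("c1.png",215,445,150,260,3)
print(c["K"][0,0])
g=im[150:240,215:290].astype(int)
# tray plate: bright bluish-grey
sub=P[165:235,215:292].reshape(-1,3)
m=(im[:,:,0]>150)&(im.max(2).astype(int)-im.min(2)<40)
mm=np.zeros_like(m);mm[170:235,215:290]=m[170:235,215:290]
n,l,st,ce=cv2.connectedComponentsWithStats(mm.astype(np.uint8)); i=1+st[1:,4].argmax()
pts=np.argwhere(l==i)[:,::-1]; print("tray n",len(pts))
X=onplane(c,pts,0.01)[:,:2]; r=cv2.minAreaRect((X*1000).astype(np.float32)); print("tray",r, X.mean(0))
# table level check
print("table z",np.median(P[120:250,270:285,2]))
# heights
for nm,(u0,u1,v0,v1),z0,z1 in(("housing",(280,365,160,230),.04,.06),("rail",(280,365,160,230),.012,.026),("tab",(218,240,190,215),.05,.075),("lamp",(405,435,190,245),.04,.06)):
    Q=P[v0:v1,u0:u1].reshape(-1,3); Q=Q[(Q[:,2]>z0)&(Q[:,2]<z1)]
    print(nm,len(Q),Q.mean(0),cv2.minAreaRect((Q[:,:2]*1000).astype(np.float32)))
for (z,y,x) in []: pass
```

```text
502.8602342826893
tray n 555
tray ((514.66064453125, 175.98226928710938), (45.6019287109375, 179.876708984375), 13.672887802124023) [0.50749806 0.18364756]
table z 0.002008811451553849
housing 718 [ 0.58700179 -0.1294874   0.05101899] ((587.5118408203125, -129.92576599121094), (140.0714874267578, 55.85620880126953), 8.118759155273438)
rail 587 [ 0.56974757 -0.03574212  0.01927539] ((598.4696655273438, -41.8565673828125), (194.3208465576172, 276.43109130859375), 10.414040565490723)
tab 44 [0.52910359 0.24914034 0.06163474] ((535.8208618164062, 236.6712188720703), (18.823211669921875, 62.60376739501953), 31.38041877746582)
lamp 425 [ 0.48848033 -0.36353774  0.04939502] ((489.9547119140625, -363.4185485839844), (39.87858963012695, 120.30060577392578), 84.95382690429688)
```

View pics/c1.png

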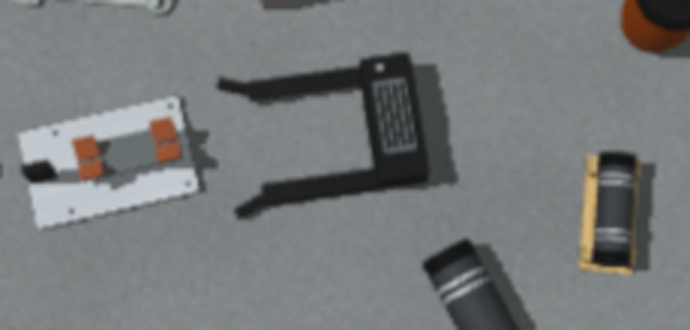

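The crop shows the tray yawed about 5.5° relative to the dock, with the tab at its left (about (40,172) in the crop) and the lamp in its rest at (615,210). I'll turn and go above the tray, then use the wrist camera.

```bash
cat >> h.py <<'E'
def go(p,yaw):
    "twist first, then shift in tool axes; yaw = tool frame yaw (tool y points to yaw-90)"
    s=env.state(); y0=s["eef_rot"][2]; tw=-((yaw-y0+180)%360-180)
    M=R.from_euler("xyz",[180,0,yaw],degrees=True).as_matrix()
    d=np.array(p)-s["position"]; print("twist %.2f shift(mm) %s"%(tw,np.round(M.T@d*1000,1)))
E
python3 - <<'E'
from h import *
c=imaging.camera("wrist"); print(np.round(c["mount"],3),c["fov_y"])
go([.50,.16,.36],103.7)
E
```

```text
[[ 0.001 -0.961 -0.276  0.081]
 [ 1.     0.001 -0.001 -0.   ]
 [ 0.001 -0.276  0.961 -0.081]
 [ 0.     0.     0.     1.   ]] 67.16517756861509
twist 55.29 shift(mm) [-435.3  196.4  -58.1]
```

```bash
python3 -m creep '[{"grip":0.094,"translation":[0,0,0],"twist":6.91},{"grip":0.094,"translation":[0,0,0],"twist":6.91},{"grip":0.094,"translation":[0,0,0],"twist":6.91},{"grip":0.094,"translation":[0,0,0],"twist":6.91},{"grip":0.094,"translation":[0,0,0],"twist":6.91},{"grip":0.094,"translation":[0,0,0],"twist":6.91},{"grip":0.094,"translation":[0,0,0],"twist":6.91},{"grip":0.094,"translation":[0,0,0],"twist":6.91}]' 
python3 -m creep '[{"grip":0.094,"translation":[-0.0335,0.0151,-0.0045],"twist":0},{"grip":0.094,"translation":[-0.0335,0.0151,-0.0045],"twist":0},{"grip":0.094,"translation":[-0.0335,0.0151,-0.0045],"twist":0},{"grip":0.094,"translation":[-0.0335,0.0151,-0.0045],"twist":0},{"grip":0.094,"translation":[-0.0335,0.0151,-0.0045],"twist":0},{"grip":0.094,"translation":[-0.0335,0.0151,-0.0045],"twist":0},{"grip":0.094,"translation":[-0.0335,0.0151,-0.0045],"twist":0},{"grip":0.094,"translation":[-0.0335,0.0151,-0.0045],"twist":0},{"grip":0.094,"translation":[-0.0335,0.0151,-0.0045],"twist":0},{"grip":0.094,"translation":[-0.0335,0.0151,-0.0045],"twist":0},{"grip":0.094,"translation":[-0.0335,0.0151,-0.0045],"twist":0},{"grip":0.094,"translation":[-0.0335,0.0151,-0.0045],"twist":0},{"grip":0.094,"translation":[-0.0335,0.0151,-0.0045],"twist":0},{"grip":0.094,"translation":[0,0,0],"twist":0},{"grip":0.094,"translation":[0,0,0],"twist":0},{"grip":0.094,"translation":[0,0,0],"twist":0}]'
python3 - <<'E'
from h import *
s=env.state();print(s["position"],s["eef_rot"],s["time"])
c=cam("wrist"); im=c["img"]; save("w1.png",im); P=cloud(c); np.savez("w1.npz",P=P,im=im)
print("table z", np.median(P[...,2]))
E
```

```text
time: 0.87
position: [0.2061, 0.5366, 0.3023]
eef_rot: [-180.0, 0.0, 103.4]
wrist_force: [-0.0, -0.0, -0.7]
grip_width: 0.0941
gripper_force: 0.0
time: 2.2
position: [0.4997, 0.1603, 0.3607]
eef_rot: [-179.9, -0.0, 103.7]
wrist_force: [0.1, -0.3, -0.1]
grip_width: 0.0938
gripper_force: 0.0
[0.49968336 0.1603212  0.36067899] [-1.79930305e+02 -4.41023515e-02  1.03676802e+02] 2.2
table z 0.000165981629519113
```

View pics/w1.png

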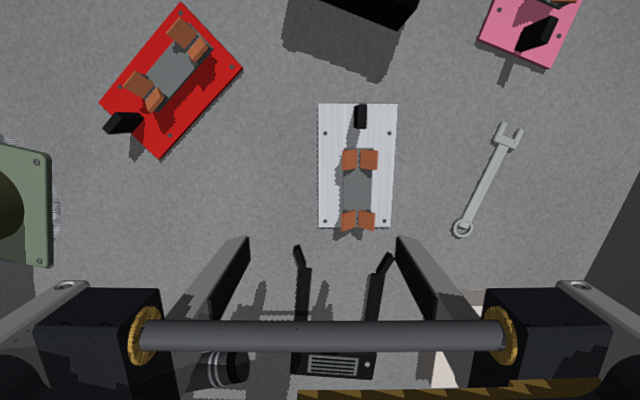

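The wrist picture shows the aluminium tray with corners near (319,104), (397,104), (390,228) and (319,228), and its tab at (360,116). The dock is partly visible below.

```bash
cat > tray.py <<'E'
from h import *
def tray(c,box=(300,410,95,240)):
    im=c["img"].astype(int); P=cloud(c)
    u0,u1,v0,v1=box
    m=(im.min(2)>165)&(im.max(2)-im.min(2)<40)
    z=np.zeros_like(m); z[v0:v1,u0:u1]=m[v0:v1,u0:u1]
    n,l,st,ce=cv2.connectedComponentsWithStats(z.astype(np.uint8)); i=1+st[1:,4].argmax()
    pts=np.argwhere(l==i)[:,::-1]; X=onplane(c,pts,0.01)[:,:2]
    r=cv2.minAreaRect((X*1000).astype(np.float32)); b=cv2.boxPoints(r)
    print("plate",np.round(r[0],1),np.round(r[1],1),round(r[2],2))
    return r,P
if __name__=="__main__":
    c=cam("wrist"); r,P=tray(c)
    a=r[2] if r[1][0]<r[1][1] else r[2]-90   # yaw of the short side (tray y)
    yaw=a-90; d=np.array([np.cos(np.radians(yaw)),np.sin(np.radians(yaw))])
    print("tray yaw",yaw,"tab from plate",np.array(r[0])-72*d)
    Q=P[90:140,340:385].reshape(-1,3);Q=Q[(Q[:,2]>.058)&(Q[:,2]<.068)]
    print("tab top",len(Q),Q.mean(0),cv2.minAreaRect((Q[:,:2]*1000).astype(np.float32)))
    # copper
    im=c["img"].astype(int); m=(im[...,0]-im[...,2]>50); m[:,:330]=0;m[:,390:]=0;m[:140]=0;m[240:]=0
    Q=P[m]; Q=Q[Q[:,2]>.03]; print("copper",len(Q),Q[:,2].max(),cv2.minAreaRect((Q[:,:2]*1000).astype(np.float32)))
E
python3 tray.py
python3 - <<'E'
from h import *
# dock from the top view: rails + housing
c=cam("top"); im=c["img"].astype(int); P=cloud(c)
m=(im.max(2)<60); z=np.zeros_like(m);z[165:225,285:360]=m[165:225,285:360]
Q=P[z]; H=Q[(Q[:,2]>.044)&(Q[:,2]<.058)]
r=cv2.minAreaRect((H[:,:2]*1000).astype(np.float32)); print("housing",r)
yaw=-90+8.; 
for it in range(3):
    d=np.array([np.cos(np.radians(yaw)),np.sin(np.radians(yaw))]); n=np.array([-d[1],d[0]])
    o=np.array(r[0])/1000-.1075*d
    L=Q[(Q[:,2]>.013)&(Q[:,2]<.025)][:,:2]-o; a=L@d;b=L@n
    k=(a>-.04)&(a<.075)
    fl=np.polyfit(a[k&(b>0.04)],b[k&(b>0.04)],1); fr=np.polyfit(a[k&(b<-.04)],b[k&(b<-.04)],1)
    print(yaw,o,fl,fr,k.sum()); yaw+=np.degrees(np.arctan((fl[0]+fr[0])/2))
E
```

```text
plate [569.9 189.3] [ 53.7 177.2] 14.0
tray yaw -76.00031089782715 tab from plate [552.50625797 259.12237313]
tab top 235 [0.52563588 0.25214104 0.06109467] ((525.69921875, 251.5240478515625), (11.157822608947754, 28.678905487060547), 16.603614807128906)
copper 1109 0.4420445706456018 ((540.3202514648438, 178.01434326171875), (61.890865325927734, 159.43869018554688), 23.3700008392334)
housing ((586.3789672851562, -130.07327270507812), (136.43252563476562, 55.33437728881836), 8.28606128692627)
-82.0 [ 0.57141786 -0.02361946] [0.00487966 0.0579228 ] [ 0.02980587 -0.05887341] 369
-81.00643247198524 [ 0.56957418 -0.02389489] [-0.0134816   0.05974037] [ 0.00631474 -0.05686035] 369
-81.21174706705169 [ 0.56995477 -0.02383535] [-0.01000353  0.05935439] [ 0.01031053 -0.0572656 ] 370
```

```bash
python3 - <<'E'
from h import *
d=np.load("w1.npz")
c=cam("wrist"); im=c["img"].astype(int); P=cloud(c)
m=(im.min(2)>150)&(im.max(2)-im.min(2)<45); z=np.zeros_like(m); z[95:240,305:405]=m[95:240,305:405]
z=cv2.morphologyEx(z.astype(np.uint8),cv2.MORPH_OPEN,np.ones((3,3)))
pts=np.argwhere(z>0)[:,::-1]; X=onplane(c,pts,.01)[:,:2]*1000
r=cv2.minAreaRect(X.astype(np.float32)); print("plate",r)
a=r[2] if r[1][0]<r[1][1] else r[2]-90
yaw=a-90; e=np.array([np.cos(np.radians(yaw)),np.sin(np.radians(yaw))]); print("yaw",yaw,"tab",np.array(r[0])-72*e,"seat",np.array(r[0])+25*e)
m=(im[...,0]-im[...,2]>50); q=np.zeros_like(m); q[140:240,330:388]=m[140:240,330:388]
Q=P[q]; Q=Q[(Q[:,2]>.045)&(Q[:,2]<.057)]; print("copper",len(Q),cv2.minAreaRect((Q[:,:2]*1000).astype(np.float32)))
E
python3 -m creep '[{"grip":0.094,"translation":[-0.04,0.01,0],"twist":0},{"grip":0.094,"translation":[-0.04,0.01,0],"twist":0},{"grip":0.094,"translation":[-0.04,0.01,0],"twist":0},{"grip":0.094,"translation":[-0.04,0.01,0],"twist":0},{"grip":0.094,"translation":[-0.04,0.01,0],"twist":0},{"grip":0.094,"translation":[0,0,0],"twist":0},{"grip":0.094,"translation":[0,0,0],"twist":0}]'
python3 - <<'E'
from h import *
c=cam("wrist"); save("w2.png",c["img"]); P=cloud(c); np.savez("w2.npz",P=P,im=c["img"])
E
```

```text
plate ((543.8013916015625, 183.3572540283203), (108.4617919921875, 177.2690887451172), 13.862405776977539)
yaw -76.13759422302246 tab [526.55083514 253.26017458] seat [549.79116815 159.08540661]
copper 591 ((549.67431640625, 158.1182861328125), (46.139461517333984, 109.97628784179688), 13.905653953552246)
time: 2.98
position: [0.5964, -0.0232, 0.3605]
eef_rot: [-179.9, -0.0, 103.6]
wrist_force: [-0.7, 0.4, -0.2]
grip_width: 0.0938
gripper_force: 0.0
```

View pics/w2.png

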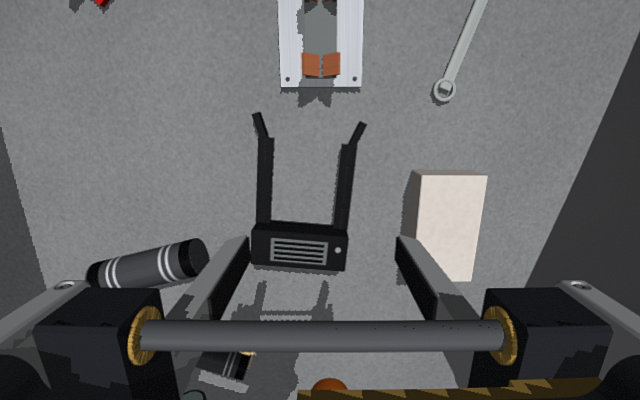

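The dock is fully visible. Its rails run between (265,140)–(262,220) and (350,145)–(340,225), and the housing top is around (300,245).

Run:
```python
from h import *
d=np.load("w2.npz"); P=d["P"]; im=d["im"].astype(int)
Q=P[105:275,245:375].reshape(-1,3); I=im[105:275,245:375].reshape(-1,3); k=I.max(1)<75; 
H=Q[(Q[:,2]>.045)&(Q[:,2]<.055)]; r=cv2.minAreaRect((H[:,:2]*1000).astype(np.float32)); print("housing",r,len(H))
Q=Q[(Q[:,2]>.016)&(Q[:,2]<.022)][:,:2]
yaw=-81.6; o=np.array([.5712,-.0236])
for it in range(4):
    e=np.array([np.cos(np.radians(yaw)),np.sin(np.radians(yaw))]); n=np.array([-e[1],e[0]])
    L=Q-o; a=L@e;b=L@n; k=(a>-.04)&(a<.07)&(abs(b)<.075)&(abs(b)>.04)
    rr=[];
    for s in(1,-1):
        kk=k&(b*s>0); bins=np.linspace(-.04,.07,12); ix=np.digitize(a[kk],bins); A=[];B=[]
        for j in range(1,12):
            g=b[kk][ix==j]
            if len(g)>5: A.append(a[kk][ix==j].mean());B.append([g.min(),g.max()])
        rr.append((np.polyfit(A,np.array(B)[:,0],1),np.polyfit(A,np.array(B)[:,1],1)))
    print(round(yaw,2),o,np.round(rr,4).tolist(),k.sum())
    # inner & outer walls
    sl=np.mean([f[0] for q in rr for f in q]); off=np.mean([f[1] for q in rr for f in q])
    o=o+n*off; yaw+=np.degrees(np.arctan(sl))
h=np.array(r[0])/1000; print("housing centre in dock",(h-o)@e,(h-o)@n)
```

```text
housing ((587.1787109375, -128.67626953125), (138.03445434570312, 55.40164566040039), 8.760090827941895) 3461
-81.6 [ 0.5712 -0.0236] [[[0.0041, 0.047], [0.0033, 0.0689]], [[0.0016, -0.0689], [0.0032, -0.0473]]] 2320
-81.42 [ 0.57113159 -0.0236101 ] [[[0.0015, 0.0471], [0.0002, 0.069]], [[-0.0015, -0.0688], [-0.0001, -0.0472]]] 2320
-81.42 [ 0.57112892 -0.0236105 ] [[[0.0014, 0.0471], [0.0001, 0.069]], [[-0.0015, -0.0688], [-0.0001, -0.0472]]] 2320
-81.42 [ 0.57112892 -0.0236105 ] [[[0.0014, 0.0471], [0.0001, 0.069]], [[-0.0015, -0.0688], [-0.0001, -0.0472]]] 2320
housing centre in dock 0.10628438217460975 0.00020216685329479557
```

Run:
```python
from h import *
go([.5264,.2528,.118],103.86)
```

```text
twist -0.16 shift(mm) [283.3  -1.7 242.7]
```

```bash
python3 -m creep '[{"grip":0.094,"translation":[0.0315,-0.0002,0.0125],"twist":-0.02},{"grip":0.094,"translation":[0.0315,-0.0002,0.0125],"twist":-0.02},{"grip":0.094,"translation":[0.0315,-0.0002,0.0125],"twist":-0.02},{"grip":0.094,"translation":[0.0315,-0.0002,0.0125],"twist":-0.02},{"grip":0.094,"translation":[0.0315,-0.0002,0.0125],"twist":-0.02},{"grip":0.094,"translation":[0.0315,-0.0002,0.0125],"twist":-0.02},{"grip":0.094,"translation":[0.0315,-0.0002,0.0125],"twist":-0.02},{"grip":0.094,"translation":[0.0315,-0.0002,0.0125],"twist":-0.02},{"grip":0.094,"translation":[0.0315,-0.0002,0.0125],"twist":0},{"grip":0.094,"translation":[0,0,0.025],"twist":0},{"grip":0.094,"translation":[0,0,0.025],"twist":0},{"grip":0.094,"translation":[0,0,0.025],"twist":0},{"grip":0.094,"translation":[0,0,0.025],"twist":0},{"grip":0.094,"translation":[0,0,0.02],"twist":0},{"grip":0.094,"translation":[0,0,0.01],"twist":0},{"grip":0.094,"translation":[0,0,0],"twist":0},{"grip":0.094,"translation":[0,0,0],"twist":0}]'
python3 - <<'E'
from h import *
go([.5264,.2528,.118],103.86)
E
python3 -m creep '[{"grip":0.0,"translation":[0,0,0],"twist":0},{"grip":0.0,"translation":[0,0,0],"twist":0},{"grip":0.0,"translation":[0,0,0],"twist":0},{"grip":0.0,"translation":[0,0,0],"twist":0},{"grip":0.0,"translation":[0,0,0],"twist":0},{"grip":0.0,"translation":[0,0,0],"twist":0},{"grip":0.0,"translation":[0,0,0],"twist":0},{"grip":0.0,"translation":[0,0,0],"twist":0},{"grip":0.0,"translation":[0,0,0],"twist":0},{"grip":0.0,"translation":[0,0,0],"twist":0}]'
```

```text
time: 4.45
position: [0.526, 0.2537, 0.119]
eef_rot: [-180.0, -0.0, 104.0]
wrist_force: [0.2, -0.7, 0.3]
grip_width: 0.0939
gripper_force: 0.0
twist 0.11 shift(mm) [-0.9  0.2  1. ]
time: 5.28
position: [0.5267, 0.2526, 0.1186]
eef_rot: [-180.0, 0.0, 103.9]
wrist_force: [0.7, 0.4, -0.9]
grip_width: 0.0305
gripper_force: 0.0
```

```bash
python3 -m creep '[{"grip":0.0,"translation":[0,0,0],"twist":0},{"grip":0.0,"translation":[0,0,0],"twist":0},{"grip":0.0,"translation":[0,0,0],"twist":0},{"grip":0.0,"translation":[0,0,0],"twist":0},{"grip":0.0,"translation":[0,0,0],"twist":0},{"grip":0.0,"translation":[0,0,0],"twist":0},{"grip":0.0,"translation":[0,0,0],"twist":1.8},{"grip":0.0,"translation":[0,0,0],"twist":1.8},{"grip":0.0,"translation":[0,0,0],"twist":1.7},{"grip":0.0,"translation":[0,0,0],"twist":0},{"grip":0.0,"translation":[0,0,0],"twist":0}]'
python3 - <<'E'
from h import *
go([.5587,.0585,.118],98.6)
c=cam("wrist"); save("w3.png",c["img"])
E
```

```text
time: 6.2
position: [0.5269, 0.2525, 0.1186]
eef_rot: [180.0, 0.0, 98.6]
wrist_force: [1.1, -0.7, -0.3]
grip_width: 0.0118
gripper_force: 30.0
twist -0.00 shift(mm) [-196.5    2.4    0.6]
```

View pics/w3.png

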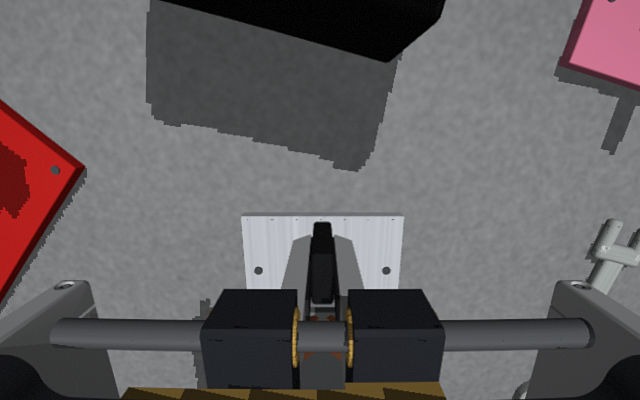

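The tab is gripped at (322,265), and the plate's rear edge is level in the image, so the tray is square to the gripper.

```bash
python3 -m creep '[{"grip":0.0,"translation":[-0.01,0.0008,0],"twist":0},{"grip":0.0,"translation":[-0.01,0.0008,0],"twist":0},{"grip":0.0,"translation":[-0.01,0.0008,0],"twist":0},{"grip":0.0,"translation":[-0.01,0,0],"twist":0},{"grip":0.0,"translation":[-0.01,0,0],"twist":0},{"grip":0.0,"translation":[-0.01,0,0],"twist":0},{"grip":0.0,"translation":[-0.01,0,0],"twist":0},{"grip":0.0,"translation":[-0.01,0,0],"twist":0},{"grip":0.0,"translation":[-0.01,0,0],"twist":0},{"grip":0.0,"translation":[-0.01,0,0],"twist":0}]'
python3 -m creep '[{"grip":0.0,"translation":[-0.01,0,0],"twist":0},{"grip":0.0,"translation":[-0.01,0,0],"twist":0},{"grip":0.0,"translation":[-0.01,0,0],"twist":0},{"grip":0.0,"translation":[-0.01,0,0],"twist":0},{"grip":0.0,"translation":[-0.01,0,0],"twist":0},{"grip":0.0,"translation":[-0.01,0,0],"twist":0},{"grip":0.0,"translation":[-0.01,0,0],"twist":0},{"grip":0.0,"translation":[-0.01,0,0],"twist":0},{"grip":0.0,"translation":[0,0,0],"twist":0},{"grip":0.0,"translation":[0,0,0],"twist":0}]'
python3 -c "
from h import *
go([.5587,.0585,.118],98.6); print(env.state()['wrist_force'])"
```

```text
time: 7.08
position: [0.5441, 0.153, 0.1186]
eef_rot: [-180.0, -0.0, 98.6]
wrist_force: [-0.7, 2.8, -0.7]
grip_width: 0.0119
gripper_force: 30.0
time: 7.92
position: [0.5562, 0.0736, 0.1186]
eef_rot: [180.0, 0.1, 98.5]
wrist_force: [1.5, -3.2, 2.1]
grip_width: 0.0118
gripper_force: 30.0
twist -0.11 shift(mm) [-15.3   0.2   0.6]
[ 1.54107128 -3.18288706  2.12737298]
```

```bash
python3 -m creep '[{"grip":0.0,"translation":[-0.004,0,0],"twist":0},{"grip":0.0,"translation":[-0.004,0,0],"twist":0},{"grip":0.0,"translation":[-0.004,0,0],"twist":0},{"grip":0.0,"translation":[0,0,0],"twist":0}]'
python3 -m creep '[{"grip":0.0,"translation":[-0.001,0,0],"twist":0},{"grip":0.0,"translation":[-0.001,0,0],"twist":0},{"grip":0.0,"translation":[-0.001,0,0],"twist":0}]'
python3 -m creep '[{"grip":0.0,"translation":[-0.001,0,0],"twist":0},{"grip":0.0,"translation":[-0.001,0,0],"twist":0}]'
```

```text
time: 8.25
position: [0.5578, 0.0626, 0.1186]
eef_rot: [-180.0, 0.0, 98.6]
wrist_force: [-0.1, 0.3, -2.1]
grip_width: 0.0117
gripper_force: 30.0
time: 8.5
position: [0.5581, 0.0604, 0.1186]
eef_rot: [-180.0, -0.0, 98.6]
wrist_force: [-1.3, 1.6, -1.9]
grip_width: 0.0121
gripper_force: 30.0
time: 8.67
position: [0.5584, 0.0584, 0.1186]
eef_rot: [180.0, -0.0, 98.6]
wrist_force: [-0.2, 5.8, -0.1]
grip_width: 0.012
gripper_force: 30.0
```

```bash
for i in 1 2; do python3 -m creep '[{"grip":0.0,"translation":[-0.001,0,0],"twist":0},{"grip":0.0,"translation":[-0.001,0,0],"twist":0}]'; done
```

```text
time: 8.83
position: [0.5586, 0.058, 0.119]
eef_rot: [180.0, -0.2, 98.5]
wrist_force: [-2.1, 11.0, 3.5]
grip_width: 0.0118
gripper_force: 30.0
time: 9.0
position: [0.5587, 0.0576, 0.1193]
eef_rot: [180.0, -0.4, 98.5]
wrist_force: [-2.6, 17.2, 3.9]
grip_width: 0.0122
gripper_force: 30.0
```

The tray met the stop at the expected home position, with 17 N on the wrist. Next I release, rise and check from above.

```bash
python3 -m creep '[{"grip":0.06,"translation":[0,0,0],"twist":0},{"grip":0.06,"translation":[0,0,0],"twist":0},{"grip":0.06,"translation":[0,0,0],"twist":0},{"grip":0.06,"translation":[0,0,0],"twist":0},{"grip":0.06,"translation":[0,0,0],"twist":0},{"grip":0.06,"translation":[0,0,-0.02],"twist":0},{"grip":0.06,"translation":[0,0,-0.03],"twist":0},{"grip":0.08,"translation":[0,0,-0.03],"twist":0},{"grip":0.094,"translation":[0,0,-0.04],"twist":0},{"grip":0.094,"translation":[-0.02,0,-0.03],"twist":0},{"grip":0.094,"translation":[-0.02,0,-0.03],"twist":0},{"grip":0.094,"translation":[-0.02,0,-0.03],"twist":0},{"grip":0.094,"translation":[-0.02,0,-0.03],"twist":0},{"grip":0.094,"translation":[-0.03,0,0],"twist":0},{"grip":0.094,"translation":[0,0,0],"twist":0},{"grip":0.094,"translation":[0,0,0],"twist":0}]'
cat > v.py <<'E'
from h import *
import sys
c=cam("wrist"); save(sys.argv[1],c["img"]); P=cloud(c); im=c["img"].astype(int)
np.savez("last.npz",P=P,im=im)
o=np.array([.57113,-.0236]); o=o; yaw=np.radians(-81.4); e=np.array([np.cos(yaw),np.sin(yaw)]); n=np.array([-e[1],e[0]])
m=(im[...,0]-im[...,2]>50)&(P[...,2]>.035)&(P[...,2]<.060)&(np.linalg.norm(P[...,:2]-(o+.015*e),axis=2)<.08)
Q=P[m]; r=cv2.minAreaRect((Q[:,:2]*1000).astype(np.float32)); print("copper",m.sum(),r,"zmax",np.percentile(Q[:,2],98))
L=Q[:,:2]-o; a=L@e; b=L@n; print("seat in dock mm (expect ~15-1,0)",1000*(a.min()+a.max())/2,1000*(b.min()+b.max())/2, np.array(r[0])-o*1000)
m=(im.min(2)>150)&(im.max(2)-im.min(2)<45)&(P[...,2]>.004)&(P[...,2]<.016)&(np.linalg.norm(P[...,:2]-o,axis=2)<.13)
L=P[m][:,:2]-o; print("plate along",np.percentile(L@e,[.5,99.5])*1000,"across",np.percentile(L@n,[.5,99.5])*1000)
E
python3 v.py w4.png
```

```text
time: 10.33
position: [0.5755, -0.0561, 0.3588]
eef_rot: [180.0, 0.0, 98.4]
wrist_force: [-0.3, -0.2, 0.1]
grip_width: 0.0941
gripper_force: 0.0
copper 1160 ((572.8109741210938, -37.896446228027344), (45.40266418457031, 109.66621398925781), 8.94754409790039) zmax 0.05308265781765594
seat in dock mm (expect ~15-1,0) 14.485605280107876 -0.7573751261831587 [  1.68097412 -14.29644623]
plate along [-99.37970679  77.01235409] across [-54.21566951  52.67029016]
```

View pics/w4.png

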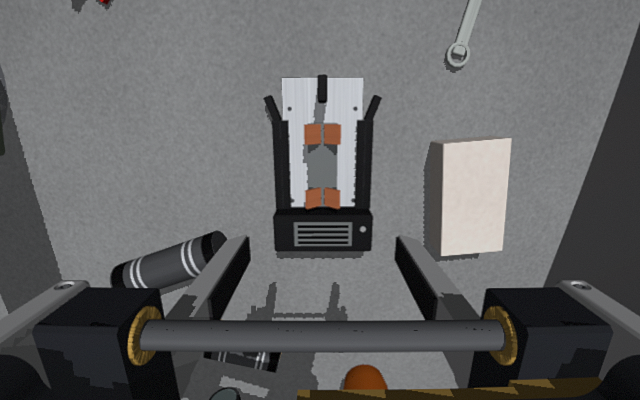

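The tray is home: the plate's front is at the housing face (row 210), and the copper saddles sit at the expected seat point. Next is the lamp.

```bash
python3 -m creep '[{"grip":0.094,"translation":[-0.032,-0.0143,0],"twist":0},{"grip":0.094,"translation":[-0.032,-0.0143,0],"twist":0},{"grip":0.094,"translation":[-0.032,-0.0143,0],"twist":0},{"grip":0.094,"translation":[-0.032,-0.0143,0],"twist":0},{"grip":0.094,"translation":[-0.032,-0.0143,0],"twist":0},{"grip":0.094,"translation":[-0.032,-0.0143,0],"twist":0},{"grip":0.094,"translation":[-0.032,-0.0143,0],"twist":0},{"grip":0.094,"translation":[-0.032,-0.0143,0],"twist":0},{"grip":0.094,"translation":[-0.032,-0.0143,0],"twist":0}]'
python3 -m creep '[{"grip":0.094,"translation":[0,0,0],"twist":-7},{"grip":0.094,"translation":[0,0,0],"twist":-7},{"grip":0.094,"translation":[0,0,0],"twist":-7},{"grip":0.094,"translation":[0,0,0],"twist":-7},{"grip":0.094,"translation":[0,0,0],"twist":-7},{"grip":0.094,"translation":[0,0,0],"twist":-7},{"grip":0.094,"translation":[0,0,0],"twist":-7},{"grip":0.094,"translation":[0,0,0],"twist":-7},{"grip":0.094,"translation":[0,0,0],"twist":-7},{"grip":0.094,"translation":[0,0,0],"twist":-7},{"grip":0.094,"translation":[0,0,0],"twist":-6.6},{"grip":0.094,"translation":[0,0,0],"twist":0},{"grip":0.094,"translation":[0,0,0],"twist":0}]'
python3 - <<'E'
from h import *
c=cam("wrist"); save("w5.png",c["img"]); P=cloud(c); 
k=(abs(P[...,0]-.49)<.1)&(abs(P[...,1]+.3634)<.05)&(P[...,2]>.042)&(P[...,2]<.056)
r=cv2.minAreaRect((P[k][:,:2]*1000).astype(np.float32)); print(k.sum(),r,np.percentile(P[k][:,2],99))
k&=P[...,2]>.047; Q=P[k]; f=np.polyfit(Q[:,0],Q[:,1],1); print("axis yaw",np.degrees(np.arctan(f[0])),"y at .489",np.polyval(f,.489),"x range",Q[:,0].min(),Q[:,0].max())
E
```

```text
time: 11.13
position: [0.4906, -0.3584, 0.3571]
eef_rot: [-179.9, -0.2, 98.7]
wrist_force: [-0.1, -0.5, -0.2]
grip_width: 0.0941
gripper_force: 0.0
time: 12.22
position: [0.4912, -0.3573, 0.3574]
eef_rot: [179.9, -0.1, 175.1]
wrist_force: [0.5, -0.7, 0.1]
grip_width: 0.0937
gripper_force: 0.0
2237 ((487.7111511230469, -364.1746826171875), (34.25526809692383, 120.44093322753906), 84.18891143798828) 0.05226971305000261
axis yaw -5.765851191765571 y at .489 -0.36433935573231213 x range 0.42757058633618045 0.548205678495056
```

View pics/w5.png

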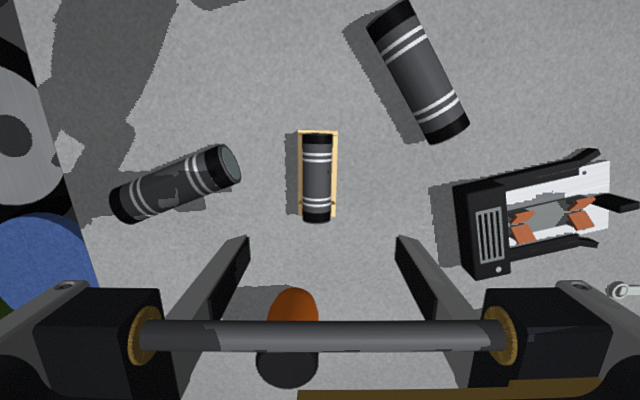

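The lamp lies in its rest at (317,177), clear of everything, with the bigger look-alikes on either side. The measured centre, top height (52 mm) and length (120 mm) all match the given sizes.

```bash
python3 -c "
from h import *
go([.4878,-.3642,.110],174.2)"
```

```text
twist 0.87 shift(mm) [  2.7  -7.  247.7]
```

```bash
python3 -m creep '[{"grip":0.094,"translation":[0,0,0],"twist":0.87},{"grip":0.094,"translation":[0.0027,-0.007,0.03],"twist":0},{"grip":0.094,"translation":[0,0,0.03],"twist":0},{"grip":0.094,"translation":[0,0,0.03],"twist":0},{"grip":0.094,"translation":[0,0,0.03],"twist":0},{"grip":0.094,"translation":[0,0,0.03],"twist":0},{"grip":0.094,"translation":[0,0,0.03],"twist":0},{"grip":0.094,"translation":[0,0,0.03],"twist":0},{"grip":0.094,"translation":[0,0,0.025],"twist":0},{"grip":0.094,"translation":[0,0,0.0125],"twist":0},{"grip":0.094,"translation":[0,0,0],"twist":0},{"grip":0.094,"translation":[0,0,0],"twist":0}]'
python3 -c "
from h import *
go([.4878,-.3642,.110],174.2)"
python3 -m creep '[{"grip":0.0,"translation":[0,0,0],"twist":0},{"grip":0.0,"translation":[0,0,0],"twist":0},{"grip":0.0,"translation":[0,0,0],"twist":0},{"grip":0.0,"translation":[0,0,0],"twist":0},{"grip":0.0,"translation":[0,0,0],"twist":0},{"grip":0.0,"translation":[0,0,0],"twist":0},{"grip":0.0,"translation":[0,0,0],"twist":0},{"grip":0.0,"translation":[0,0,0],"twist":0},{"grip":0.0,"translation":[0,0,0],"twist":0},{"grip":0.0,"translation":[0,0,0],"twist":0},{"grip":0.0,"translation":[0,0,0],"twist":0},{"grip":0.0,"translation":[0,0,0],"twist":0}]'
```

```text
time: 13.27
position: [0.4877, -0.3652, 0.1111]
eef_rot: [180.0, -0.0, 174.2]
wrist_force: [0.4, -0.1, 0.3]
grip_width: 0.0939
gripper_force: 0.0
twist 0.05 shift(mm) [0.  1.  1.1]
time: 14.27
position: [0.4877, -0.365, 0.1111]
eef_rot: [180.0, -0.0, 174.3]
wrist_force: [-0.6, 1.5, 1.1]
grip_width: 0.0392
gripper_force: 30.0
```

```bash
python3 -m creep '[{"grip":0.0,"translation":[0,0,-0.015],"twist":0},{"grip":0.0,"translation":[0,0,-0.025],"twist":0},{"grip":0.0,"translation":[0,0,-0.03],"twist":0},{"grip":0.0,"translation":[0,0,-0.03],"twist":0},{"grip":0.0,"translation":[0,0,-0.03],"twist":0},{"grip":0.0,"translation":[0,0,-0.03],"twist":0},{"grip":0.0,"translation":[0,0,-0.02],"twist":0},{"grip":0.0,"translation":[0,0,0],"twist":6.3},{"grip":0.0,"translation":[0,0,0],"twist":6.3},{"grip":0.0,"translation":[0,0,0],"twist":6.3},{"grip":0.0,"translation":[0,0,0],"twist":6.3},{"grip":0.0,"translation":[0,0,0],"twist":6.3},{"grip":0.0,"translation":[0,0,0],"twist":6.3},{"grip":0.0,"translation":[0,0,0],"twist":6.3},{"grip":0.0,"translation":[0,0,0],"twist":6.3},{"grip":0.0,"translation":[0,0,0],"twist":6.3},{"grip":0.0,"translation":[0,0,0],"twist":6.3},{"grip":0.0,"translation":[0,0,0],"twist":6.3},{"grip":0.0,"translation":[0,0,0],"twist":6.3},{"grip":0.0,"translation":[0,0,0],"twist":0}]'
python3 -c "
from h import *
go([.5728,-.0377,.29],98.7)"
```

```text
time: 15.93
position: [0.4873, -0.365, 0.2902]
eef_rot: [-179.9, -0.1, 98.6]
wrist_force: [-0.5, -0.1, -2.4]
grip_width: 0.0392
gripper_force: 30.0
twist -0.11 shift(mm) [3.106e+02 1.340e+02 2.000e-01]
```

```bash
python3 -m creep '[{"grip":0.0,"translation":[0.02,0.0086,0],"twist":-0.1},{"grip":0.0,"translation":[0.031,0.0134,0],"twist":0},{"grip":0.0,"translation":[0.031,0.0134,0],"twist":0},{"grip":0.0,"translation":[0.031,0.0134,0],"twist":0},{"grip":0.0,"translation":[0.031,0.0134,0],"twist":0},{"grip":0.0,"translation":[0.031,0.0134,0],"twist":0},{"grip":0.0,"translation":[0.031,0.0134,0],"twist":0},{"grip":0.0,"translation":[0.031,0.0134,0],"twist":0},{"grip":0.0,"translation":[0.031,0.0134,0],"twist":0},{"grip":0.0,"translation":[0.031,0.0134,0],"twist":0},{"grip":0.0,"translation":[0.0115,0.005,0],"twist":0},{"grip":0.0,"translation":[0,0,0.02],"twist":0},{"grip":0.0,"translation":[0,0,0.03],"twist":0},{"grip":0.0,"translation":[0,0,0.03],"twist":0},{"grip":0.0,"translation":[0,0,0.03],"twist":0},{"grip":0.0,"translation":[0,0,0.015],"twist":0},{"grip":0.0,"translation":[0,0,0],"twist":0},{"grip":0.0,"translation":[0,0,0],"twist":0},{"grip":0.0,"translation":[0,0,0],"twist":0}]'
python3 -c "
from h import *
go([.5728,-.0377,.1425],98.7)"
```

```text
time: 17.52
position: [0.5739, -0.0384, 0.1675]
eef_rot: [179.9, 0.1, 98.8]
wrist_force: [0.1, -0.3, -1.9]
grip_width: 0.0391
gripper_force: 30.0
twist 0.13 shift(mm) [ 0.9 -0.9 25. ]
```

```bash
python3 -m creep '[{"grip":0.0,"translation":[0.0009,-0.0009,0.01],"twist":0},{"grip":0.0,"translation":[0,0,0.008],"twist":0},{"grip":0.0,"translation":[0,0,0.0035],"twist":0},{"grip":0.0,"translation":[0,0,0],"twist":0},{"grip":0.0,"translation":[0,0,0],"twist":0}]'
for i in 1 2 3; do python3 -m creep '[{"grip":0.0,"translation":[0,0,0.0015],"twist":0},{"grip":0.0,"translation":[0,0,0],"twist":0}]'; done
```

```text
time: 17.93
position: [0.5716, -0.0371, 0.1443]
eef_rot: [-180.0, -0.0, 98.8]
wrist_force: [0.5, -0.2, -2.2]
grip_width: 0.0395
gripper_force: 30.0
time: 18.1
position: [0.572, -0.0371, 0.1433]
eef_rot: [180.0, 0.0, 98.8]
wrist_force: [0.2, 0.4, -2.1]
grip_width: 0.0393
gripper_force: 30.0
time: 18.27
position: [0.5722, -0.0372, 0.1418]
eef_rot: [180.0, 0.0, 98.8]
wrist_force: [0.1, 0.4, -1.6]
grip_width: 0.0394
gripper_force: 30.0
time: 18.43
position: [0.5726, -0.0372, 0.1408]
eef_rot: [179.9, 0.0, 98.8]
wrist_force: [1.2, 0.5, 1.0]
grip_width: 0.0393
gripper_force: 30.0
```

```bash
python3 -m creep '[{"grip":0.05,"translation":[0,0,0],"twist":0},{"grip":0.05,"translation":[0,0,0],"twist":0},{"grip":0.05,"translation":[0,0,0],"twist":0},{"grip":0.05,"translation":[0,0,0],"twist":0},{"grip":0.05,"translation":[0,0,0],"twist":0}]'
python3 -m creep '[{"grip":0.0395,"translation":[0,0,0],"twist":0},{"grip":0.0395,"translation":[0,0,0],"twist":0},{"grip":0.0395,"translation":[0,0,0],"twist":0},{"grip":0.0395,"translation":[0,0,0],"twist":0}]'
python3 - <<'E'
from h import *
s=env.state(); print(s["position"],s["grip_width"],s["gripper_force"])
n=np.array([np.cos(np.radians(8.7)),np.sin(np.radians(8.7))]); print("lateral",s["wrist_force"][:2]@n)
c=cam("wrist"); save("w6.png",c["img"])
E
```

```text
time: 18.85
position: [0.5717, -0.0371, 0.1401]
eef_rot: [-180.0, -0.0, 98.8]
wrist_force: [0.2, 0.2, -1.0]
grip_width: 0.0498
gripper_force: 0.0
time: 19.18
position: [0.5725, -0.037, 0.1404]
eef_rot: [179.9, 0.0, 98.8]
wrist_force: [2.1, 0.9, -1.3]
grip_width: 0.0395
gripper_force: 9.3
[ 0.57252944 -0.03702898  0.14041305] 0.039534771873943275 9.261232763528824
lateral 2.1980054607491777
```

View pics/w6.png

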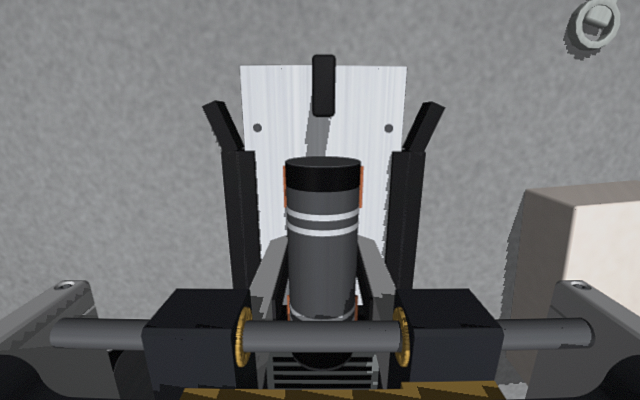

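The lamp lies in the V between the copper faces, with its rear end at (323,170). The lamp pulls the gripper about 0.8 mm towards +y, so I'll centre the gripper on it.

```bash
python3 -m creep '[{"grip":0.05,"translation":[0,0,0],"twist":0},{"grip":0.05,"translation":[0,0,0],"twist":0},{"grip":0.05,"translation":[0,0.001,0],"twist":0},{"grip":0.05,"translation":[0,0,0],"twist":0},{"grip":0.05,"translation":[0,0,0],"twist":0}]'
python3 -m creep '[{"grip":0.0395,"translation":[0,0,0],"twist":0},{"grip":0.0395,"translation":[0,0,0],"twist":0},{"grip":0.0395,"translation":[0,0,0],"twist":0},{"grip":0.0395,"translation":[0,0,0],"twist":0},{"grip":0.0395,"translation":[0,0,0],"twist":0},{"grip":0.0395,"translation":[0,0,0],"twist":0}]'
```

```text
time: 19.65
position: [0.5726, -0.037, 0.14]
eef_rot: [-180.0, -0.0, 98.8]
wrist_force: [0.0, 0.3, -0.7]
grip_width: 0.0498
gripper_force: 0.0
time: 20.15
position: [0.5728, -0.037, 0.1401]
eef_rot: [-180.0, -0.0, 98.8]
wrist_force: [-0.6, 0.1, 0.1]
grip_width: 0.0394
gripper_force: 9.4
```

```bash
python3 -m creep '[{"grip":0.0,"translation":[0,0,0],"twist":0},{"grip":0.0,"translation":[0,0,0],"twist":0},{"grip":0.0,"translation":[0,0,0],"twist":0},{"grip":0.0,"translation":[0,0,0.001],"twist":0},{"grip":0.0,"translation":[0,0,0.001],"twist":0},{"grip":0.0,"translation":[0,0,0],"twist":0}]'
python3 -m creep '[{"grip":0.0,"translation":[0,0,0.001],"twist":0},{"grip":0.0,"translation":[0,0,0.001],"twist":0},{"grip":0.0,"translation":[0,0,0.001],"twist":0},{"grip":0.0,"translation":[0,0,0.001],"twist":0},{"grip":0.0,"translation":[0,0,0.001],"twist":0},{"grip":0.0,"translation":[0,0,0],"twist":0},{"grip":0.0,"translation":[0,0,0],"twist":0},{"grip":0.0,"translation":[0,0,0],"twist":0}]'
```

```text
time: 20.65
position: [0.5729, -0.037, 0.1383]
eef_rot: [180.0, 0.0, 98.8]
wrist_force: [-0.7, -1.0, 3.7]
grip_width: 0.0394
gripper_force: 30.0
time: 21.32
position: [0.5729, -0.037, 0.1339]
eef_rot: [180.0, 0.0, 98.8]
wrist_force: [-2.4, 0.1, 6.6]
grip_width: 0.0397
gripper_force: 30.0
```

```bash
python3 -m creep '[{"grip":0.0,"translation":[0,-0.0003,0.001],"twist":0},{"grip":0.0,"translation":[0,0,0.001],"twist":0},{"grip":0.0,"translation":[0,0,0],"twist":0},{"grip":0.0,"translation":[0,0,0],"twist":0},{"grip":0.0,"translation":[0,0,0],"twist":0},{"grip":0.0,"translation":[0,0,0],"twist":0}]'
for i in 1 2 3; do python3 -m creep '[{"grip":0.0,"translation":[0,0,0],"twist":0}]' | sed -n 2,4p; done
```

```text
time: 21.82
position: [0.5729, -0.037, 0.1322]
eef_rot: [180.0, 0.0, 98.8]
wrist_force: [-2.5, 0.3, 9.1]
grip_width: 0.0394
gripper_force: 30.0
position: [0.5729, -0.037, 0.1323]
eef_rot: [180.0, 0.0, 98.8]
wrist_force: [-3.2, 1.3, 8.5]
position: [0.5729, -0.037, 0.1323]
eef_rot: [180.0, 0.0, 98.8]
wrist_force: [-4.1, 1.2, 9.1]
position: [0.5729, -0.037, 0.1322]
eef_rot: [180.0, 0.0, 98.8]
wrist_force: [-2.8, 0.1, 8.3]
```

```bash
for i in 1 2; do python3 -m creep '[{"grip":0.0,"translation":[0,-0.0005,0.0],"twist":0},{"grip":0.0,"translation":[0,0,0],"twist":0},{"grip":0.0,"translation":[0,0,0],"twist":0},{"grip":0.0,"translation":[0,0,0],"twist":0}]'| sed -n 2,4p;  python3 -m creep '[{"grip":0.0,"translation":[0,0,0],"twist":0}]' | sed -n 2,4p; done
```

```text
position: [0.5728, -0.037, 0.1324]
eef_rot: [179.9, 0.0, 98.8]
wrist_force: [-1.6, 1.1, 8.1]
position: [0.5728, -0.037, 0.1324]
eef_rot: [179.9, 0.0, 98.8]
wrist_force: [-2.3, 1.6, 8.2]
position: [0.5726, -0.037, 0.1326]
eef_rot: [179.8, 0.0, 98.8]
wrist_force: [-1.3, 2.5, 8.2]
position: [0.5727, -0.037, 0.1326]
eef_rot: [179.8, 0.0, 98.8]
wrist_force: [-1.6, 2.0, 9.0]
```

The last nudge raised the lamp slightly, so I'll undo it and reseat: rise, let the lamp go loose, regrip and press again.

```bash
python3 -m creep '[{"grip":0.0,"translation":[0,0.001,0],"twist":0},{"grip":0.0,"translation":[0,0,-0.002],"twist":0},{"grip":0.0,"translation":[0,0,-0.002],"twist":0},{"grip":0.0,"translation":[0,0,-0.002],"twist":0},{"grip":0.0,"translation":[0,0,-0.0015],"twist":0},{"grip":0.0,"translation":[0,0,0],"twist":0},{"grip":0.05,"translation":[0,0,0],"twist":0},{"grip":0.05,"translation":[0,0,0],"twist":0},{"grip":0.05,"translation":[0,0,0],"twist":0},{"grip":0.05,"translation":[0,0,0],"twist":0},{"grip":0.05,"translation":[0,0,0],"twist":0},{"grip":0.05,"translation":[0,0,0],"twist":0}]'
python3 -m creep '[{"grip":0.0395,"translation":[0,0,0],"twist":0},{"grip":0.0395,"translation":[0,0,0],"twist":0},{"grip":0.0395,"translation":[0,0,0],"twist":0},{"grip":0.0395,"translation":[0,0,0],"twist":0},{"grip":0.0395,"translation":[0,0,0],"twist":0}]'
python3 -m creep '[{"grip":0,"translation":[0,0,0],"twist":0},{"grip":0,"translation":[0,0,0],"twist":0},{"grip":0,"translation":[0,0,0],"twist":0},{"grip":0,"translation":[0,0,0],"twist":0}]'
python3 -c "
from h import *
print(env.state()['position'],env.state()['wrist_force'])"
```

```text
time: 23.9
position: [0.5724, -0.037, 0.1384]
eef_rot: [-180.0, -0.0, 98.8]
wrist_force: [0.0, -0.7, 0.4]
grip_width: 0.0498
gripper_force: 0.0
time: 24.32
position: [0.5728, -0.037, 0.1387]
eef_rot: [180.0, 0.0, 98.8]
wrist_force: [0.9, -0.2, -1.3]
grip_width: 0.0394
gripper_force: 9.4
time: 24.65
position: [0.5728, -0.037, 0.1387]
eef_rot: [180.0, 0.0, 98.8]
wrist_force: [2.1, 0.6, -0.3]
grip_width: 0.0396
gripper_force: 30.0
[ 0.57277945 -0.03702902  0.13870645] [ 2.1363064   0.59655433 -0.34643441]
```

```bash
python3 -m creep '[{"grip":0.0,"translation":[0,0,0.001],"twist":0},{"grip":0.0,"translation":[0,0,0.001],"twist":0},{"grip":0.0,"translation":[0,0,0.001],"twist":0},{"grip":0.0,"translation":[0,0,0.001],"twist":0},{"grip":0.0,"translation":[0,0,0],"twist":0},{"grip":0.0,"translation":[0,0,0],"twist":0},{"grip":0.0,"translation":[0,0,0],"twist":0}]'
python3 -m creep '[{"grip":0.0,"translation":[0,0,0.001],"twist":0},{"grip":0.0,"translation":[0,0,0.001],"twist":0},{"grip":0.0,"translation":[0,0,0.001],"twist":0},{"grip":0.0,"translation":[0,0,0.001],"twist":0},{"grip":0.0,"translation":[0,0,0.0005],"twist":0},{"grip":0.0,"translation":[0,0,0],"twist":0},{"grip":0.0,"translation":[0,0,0],"twist":0},{"grip":0.0,"translation":[0,0,0],"twist":0},{"grip":0.0,"translation":[0,0,0],"twist":0}]'
for i in 1 2 3; do python3 -m creep '[{"grip":0.0,"translation":[0,0,0],"twist":0}]' | sed -n 2,4p; done
```

```text
time: 25.23
position: [0.5728, -0.037, 0.1351]
eef_rot: [180.0, 0.0, 98.8]
wrist_force: [-0.9, 1.6, 4.7]
grip_width: 0.0397
gripper_force: 30.0
time: 25.98
position: [0.5728, -0.037, 0.1311]
eef_rot: [180.0, 0.0, 98.8]
wrist_force: [-0.5, 1.8, 8.3]
grip_width: 0.0392
gripper_force: 30.0
position: [0.5728, -0.037, 0.1311]
eef_rot: [180.0, 0.0, 98.8]
wrist_force: [-0.9, 1.3, 8.2]
position: [0.5728, -0.037, 0.1311]
eef_rot: [180.0, 0.0, 98.8]
wrist_force: [-1.0, 1.1, 9.0]
position: [0.5728, -0.037, 0.131]
eef_rot: [180.0, 0.0, 98.8]
wrist_force: [-1.7, 1.6, 8.3]
```

Run:
```python
from h import *
e=np.array([.1495,-.9888]); n=-np.array([e[1],-e[0]]); s=np.array([.5728,-.0374])
for v in("wrist","top"):
    c=cam(v); P=cloud(c); L=P[...,:2]-s; a=L@e; b=L@n
    k=(a<-.03)&(a>-.07)&(abs(b)<.024)&(P[...,2]>.056)&(P[...,2]<.09)
    Q=P[k]; print(v,k.sum(),"lamp top",np.percentile(Q[:,2],[90,98]),"rear end",a[k].min(),"b",np.percentile(b[k],[2,98]))
    im=c["img"].astype(int); m=(im[...,0]-im[...,2]>50)&(abs(a)<.06)&(abs(b)<.03)&(P[...,2]>.03)&(P[...,2]<.06)
    if m.sum(): print("copper top",m.sum(),np.percentile(P[m][:,2],[90,98]))
print(env.state()["position"],env.state()["wrist_force"])
```

```text
wrist 4651 lamp top [0.07376271 0.07444573] rear end -0.05959046392692242 b [-0.01841727  0.01836697]
copper top 269 [0.04423247 0.05964084]
top 22 lamp top [0.07416547 0.07929241] rear end -0.057052689306318544 b [0.00724736 0.02023268]
[ 0.57284783 -0.03700314  0.13105817] [-0.12145802  1.11923511  8.41150868]
```

The lamp top is at 74 mm, so the cradle has sunk about 8 mm. The lamp is centred to within 0.5 mm and the lateral force is close to zero, so I'm handing in.

```bash
python3 -c "
from plant import job_done
print(job_done())"
```

```text
the job is handed in; nothing more can be done
None
```

I handed the job in with the tray fully home in the dock and the lamp centred in the V, held pressed on both copper strips with the cradle sunk about 8 mm; even contact is inferred from the near-zero sideways force, and no verdict was returned.

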